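Unload the test fixture: unlock its sliding guard, lock it open, take the sensor out

ROBOT

A 6-joint arm with a two-finger parallel gripper is mounted at the origin on a cart in front of the work surface, level with it; the furniture and walls round the work are solid. World frame = base frame: x ahead of the robot, y to its left, z up, the work surface at z = 0. Lengths are in mm, angles in rad, forces in N, time in s.
With the tool pointing down it reaches from about 400 to 925 mm from the base axis. Payload 12.5 kg.
Tool frame: the origin (TCP) lies midway between the tips of the shut fingers; the grasp point (between the pads) lies 19 mm behind it (env.pinch_z is the distance from the TCP to the grasp point, in mm); z points along the fingers, y is the line along which they close (so a half turn about z gives the same grasp; the last joint's range is limited). The gripper opens to 95 mm and grips with 3 to 60 N. Pads are 20 mm wide; open, the fingers measure 119 mm over their backs; the gripper's body (75 mm by 180 mm) begins 59 mm behind the grasp point.
Start: joints at [1.098, 0.491, 1.559, -0, 1.092, -0.106], TCP at [224.128, 583.449, 214.661] pointing down, gripper open.
Joint ranges: [-3.1, 3.1], [-0.84, 2.19], [0.05, 2.79], [-1.13, 4.28], [0.06, 2.93], [-2.69, 2.69]. Speed limits (rad/s): [2.22, 2.22, 2.79, 3.14, 3.14, 3.14].

INTERFACE

Orientations are given as [roll, pitch, yaw] about the fixed x, y, z axes, in that order (R = Rz(yaw) Ry(pitch) Rx(roll)).
In Python, from cell import readout, eyes, job_done, env gives the robot as it stands.
- The arm moves only by the shell command python3 -m jog 'ROWS'. ROWS is a JSON object of lists of equal length, an entry for each row: "dp": the shift along the tool's x, y, z in mm, a list of three; "twist": the turn about the tool's z in degrees; "claw": the closure, from -1 (fully open) to 1 (shut). A call has 1 to 8 rows; each row is the pose to reach, as a shift and turn from the pose commanded when the call began, along the tool's axes at that moment; what a row does not reach only later rows make up. A row lasts 1/12 s, in which the tool goes at most 41.7 mm and 7.16 degrees, less where a joint would pass 70% of its speed; a pose out of reach is approached as far as the arm can. A call with a gripper value outside its range is refused whole. The fingers move at their own pace and stop on an object; the grip force is fixed at half the most. Time passes only in rows, so rows that repeat a pose let the fingers close. It gives the time, the measured TCP pose, the force and the opening at its end, in the units of the state.
- readout.state(): the state, without advancing time (a new reading comes with each control period).
- eyes.read_camera(name): name is "side" or "top" or "wrist"; returns the picture (420x560x3 uint8, red, green, blue); there is no depth.
- eyes.camera_model(name): a dict with "intrinsics" (3x3 intrinsics, pixels), "k1" (the pictures are not rectified: a ray, as slopes to the right and down, at radius r is drawn at 1 + k1 r^2 times it, then the intrinsics apply), "R" (3x3) and "t" (3): a world point X has camera coordinates R X + t. Camera axes: x right, y down, z forward; pixel columns grow to the right and rows downward; lengths in mm; the calibration is good to about 2 mm. A picture is of the moment at which its call begins: read the wrist's pose just before it. camera_model takes no time and is no camera call; for the wrist camera it gives the pose at the moment of the call.
- job_done(): hands the job in, once; it reports no verdict.
The state is a dict: "t": time; "joints": joint angles; "qvel": joint speeds; "tau": joint torques, N m; "eef_pos": TCP position; "tcp_rot": TCP orientation; "ft_force": force on the tool from outside, world axes, zero at the start; "moment": the same for the moment, N m; "opening": opening from 0.0 (shut) to 1.0 (fully open).
Only numpy, scipy, OpenCV 4.12 (cv2) and the standard library are available. Lean on these libraries where they do the work, as an engineer would, in place of code of your own. Each camera call takes 0.05 s, during which the arm holds its last target. There are 200 camera calls.

TASK

The sensor housing in the bench test fixture has passed its test. Pull up the red plunger knob and slide the clear guard to the fixture's left until the plunger snaps down into the open index hole and locks the guard there; then lift the housing out and set it gently down, upright, on the floor of the blue tote without disturbing the two already there. Leave the guard locked open and the other things on the bench alone.

Things in the scene. Friction and masses are not known exactly. Their poses are not given: they have to be found in the camera images.
- fixture: bench test fixture, bolted down: aluminium base 200 (x) by 300 (y) mm, origin at the centre of the underside (base y -145 to 155 mm); x to the far rail, y to the left = the guard's opening direction, z up. Near rail (x -99 to -59 mm, steel top 64 mm above the bench) carries the plunger; far rail (x 69 to 92 mm) is 79 mm high. A clear guard slides between them over a black nest.
- guard (a joint): guard travel (m), 0 closed, growing along fixture +y to a stop at 0.135; 2 to 3 N friction. The pin locks it at 0 and at one open index hole that the fitter set somewhere from 0.095 to 0.125: not measured, feel for it. With the knob let go, the pin rides on the rail; push the guard on slowly (up to 30 mm/s) and the pin snaps into the hole and stops the guard. Holes have 1 mm play either way.
- plunger (a joint): plunger lift (m): 0 pin fully down in a hole (guard locked), 0.012 end of its pull. The pin clears the rail above 0.0085. Let go between the holes it rests on the rail at 0.008; beyond 0.06 of guard travel, in the rail's window, at 0.006, until it drops to 0 in the open hole. Spring 6.5 N when down, 10 N fully pulled.
- knob (a point): centre of the red plunger knob on the guard above the near rail; 105 mm above the bench when down, at fixture x -78 mm, y -60 mm + guard travel; moves with guard and plunger. Grip part 22 mm round, from 11 mm below to 5 mm above this point; then a 25 mm flange, top 16 mm above. Below the knob a 20 mm nut on a 34 mm square block whose top is 79 mm above the bench.
- part_center (a point): centre of the tested sensor housing, grey with a blue lid, 32 (x) by 56 (y) by 36 mm high, about 130 g. It stands in the nest at fixture x 4, y -70 mm, underside 26 mm above the bench, axes as the fixture's, between white corner locators up to 37 mm above the bench with 2 mm clearance; the middle of each side is free. Grip its upper half across the 32 mm, lift straight up. The guard locked open is clear of it.
- tote: blue open tote standing loose on the bench to the left, 326 (its x) by 425 (its y) by 85 mm high; floor inside 290 by 390 mm and 3 mm above the bench. Origin at the centre of its underside; x roughly ahead, y roughly to the left. The half of the floor nearer the fixture (its y < 0) is empty; two finished housings stand in the other half.
- done_a_center (a point): centre of a finished sensor housing that looks the same as the one under test, standing in the left half of the tote (its y > 0.04 m); leave it
- done_b_center (a point): centre of a finished sensor housing that looks the same as the one under test, standing in the left half of the tote (its y > 0.04 m); leave it
- tape: yellow marking tape roll, 97 mm across and 19 mm high, lying flat on the bench to the right; leave it
- gauge: small grey box with a red lid, 36 x 46 x 16 mm, on the bench to the right; leave it
- guard_mid (a point): centre of the clear guard's top, 71 mm above the bench; the guard is 120 mm long in fixture y and reaches over both rails. Moves with the guard.

How it is judged (in metres and radians):
On the way, in this order (a step that is already met when the one before it is completed fails the run):
1. the plunger is pulled and frees the guard (value of joint plunger above 0.0055 m and value of joint guard above 0.006 m), for 0.1 s.
2. the guard is locked open by the plunger, with the housing still in the nest (value of joint guard above 0.09 m and value of joint plunger below 0.002 m and distance of part_center from where it was at the start of the episode below 0.01 m), for 0.2 s.
At the end, for the whole second after the job is handed in: The guard is locked open (travel over 0.09 m, plunger lifted less than 2 mm) and the tested housing stands upright (within 0.15 rad) at rest on the tote's floor; the plunger was pulled to free the guard, and the guard was locked open before the housing left the nest (value of joint guard above 0.09 m and value of joint plunger below 0.002 m and x of part_center in the frame of tote between -0.14 and 0.14 m and y of part_center in the frame of tote between -0.19 and 0.19 m and z of part_center in the frame of tote below 0.027 m and angle between part_center's own z axis and vertical below 0.15 rad and linear speed of part below 0.02 m/s); the robot touches nothing.
It fails at once if a finished housing is shifted more than 20 mm (distance of any of done_a_center, done_b_center from where it was at the start of the episode above 0.02 m).
It fails at once if the tote is shoved more than 20 mm (distance of tote from where it was at the start of the episode above 0.02 m).
It fails at once if the tape roll or the gauge box is shifted more than 20 mm (distance of any of tape, gauge from where it was at the start of the episode above 0.02 m).
It fails at once if the housing is dropped into the tote (falls faster than 0.7 m/s, a drop of about 25 mm) (linear speed of part above 0.7 m/s and z of part_center in the frame of tote below 0.075 m and horizontal distance between part_center and tote below 0.25 m).
It also fails if it takes over 56 s, if anything falls off the work surface, if the arm or the gripper's body presses on something with over 40 N, if the wrist force passes 120 N, or if a joint passes its speed limit or range.

## Working session

There is one attempt and no reset: what is moved stays moved. The work goes in short steps, Python scripts to look and compute and a shell command to move; the robot and the scene stay as the last step left them, time stands still between calls to the robot, and variables do not carry over. Pictures are saved under pics/ and viewed, on a budget of 10 in all, crops included, one or two more only if the job needs it, and the job is handed in when it is done.

```bash
mkdir -p pics
cat > h.py <<'E'
import numpy as np, cv2
from cell import readout, eyes, job_done, env
def snap(n,f):
    m=eyes.camera_model(n); im=eyes.read_camera(n); cv2.imwrite('pics/'+f,cv2.cvtColor(im,cv2.COLOR_RGB2BGR)); return m,im
def ray(m,u,v):
    K=np.array(m['intrinsics'],float);R=np.array(m['R']);t=np.array(m['t'])
    d=np.array([(u-K[0,2])/K[0,0],(v-K[1,2])/K[1,1]]);s=d.copy()
    for _ in range(20): s=d/(1+m['k1']*(s@s))
    return -R.T@t, R.T@np.array([s[0],s[1],1])
def atz(m,u,v,z):
    c,r=ray(m,u,v); return c+r*(z-c[2])/r[2]
def proj(m,X):
    K=np.array(m['intrinsics'],float);p=np.array(m['R'])@np.array(X,float)+np.array(m['t']);s=p[:2]/p[2]
    s=s*(1+m['k1']*(s@s)); return s[0]*K[0,0]+K[0,2],s[1]*K[1,1]+K[1,2]
E
python3 - <<'E'
from h import *
import pickle
s=readout.state();print(s['t'],s['eef_pos'],s['tcp_rot'],s['opening'],env.pinch_z)
d={}
ims=[]
for n in('top','side'):
    m,im=snap(n,n+'0.png'); d[n]=m; print(n,-np.array(m['R']).T@m['t'])
pickle.dump(d,open('m.pkl','wb'))
E
```

```text
0.0 [224.02268994 583.21698987 214.05751438] [-3.14049973e+00 -1.01644768e-04  2.77477636e+00] 0.9987295256234067 18.8
top [ 274.84228792   40.40573751 1586.26932344]
side [ 247.67699709 1282.85972319  794.15658823]
```

View pics/top0.png

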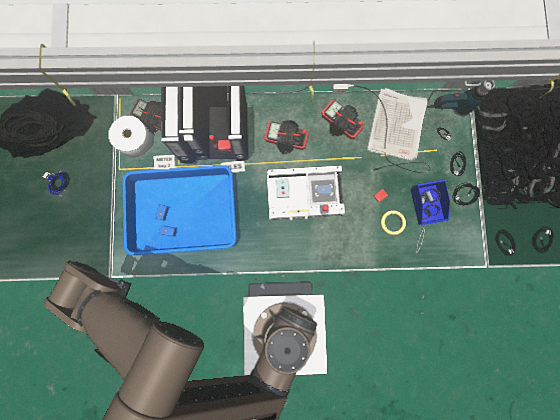

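View pics/side0.png

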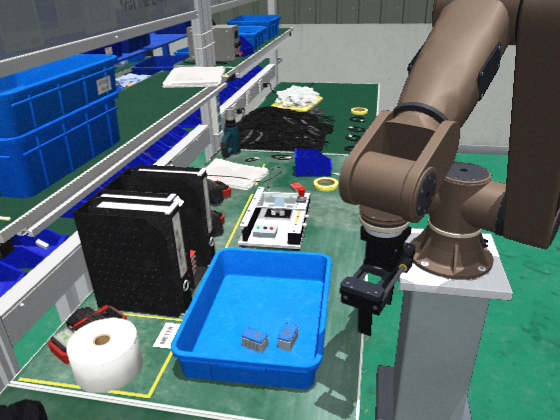

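The top view shows the fixture around (305,192) with the red knob at about (325,209). The tote is around (180,210), with two housings at (162,212) and (169,231). The side view agrees. I'll enlarge the top view.

Run:
```python
from h import *
im=cv2.imread('pics/top0.png')
a=cv2.resize(im[155:230,255:355],None,fx=8,fy=8,interpolation=cv2.INTER_CUBIC)
cv2.imwrite('pics/c1.png',a)
import pickle
m=pickle.load(open('m.pkl','rb'))['top']
for n,u,v,z in [('knob',325,209,121),('fixL',267,192,64),('fixR',344,192,64),('toteTL',125,170,85),('toteTR',236,168,85),('toteBL',126,254,85),('toteBR',236,248,85),('dA',162,212,39),('dB',169,231,39)]: print(n,atz(m,u,v,z).round())
```

```text
knob [ 473. -163.  121.]
fixL [554.  55.  64.]
fixR [ 547. -249.   64.]
toteTL [651. 604.  85.]
toteTR [649. 174.  85.]
toteBL [326. 591.  85.]
toteBR [337. 178.  85.]
dA [489. 472.  39.]
dB [413. 444.  39.]
```

View pics/c1.png

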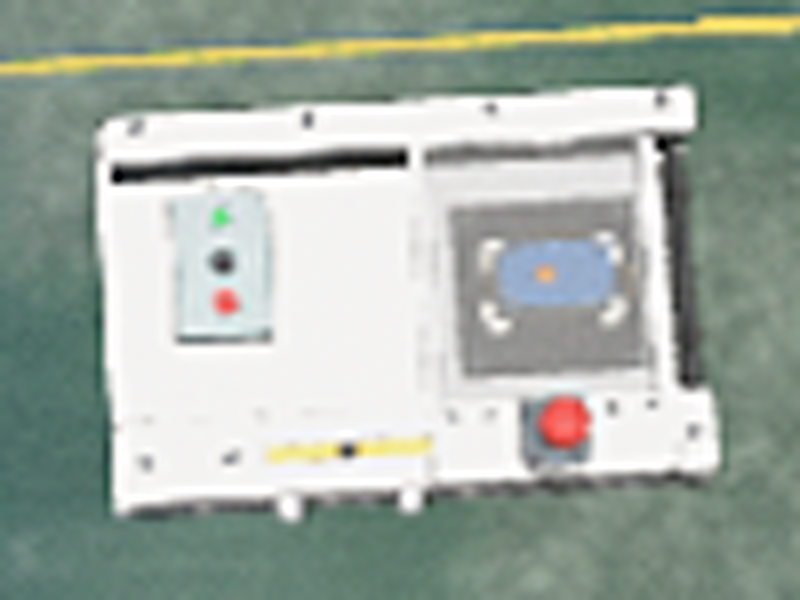

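The crop shows the knob top at (565,421), the lid centre at (557,273) and the index hole in the yellow window at (347,450). The far rail ends are at (105,125) and (690,95), and the near rail ends at (120,510) and (715,470). From these I can fit the fixture pose.

Run:
```python
from h import *
import pickle
m=pickle.load(open('m.pkl','rb'))['top']
P=[('knob',565,421,121,(-78,-60)),('part',557,273,62,(4,-70)),('fL',103,122,79,(92,155)),('fR',693,90,79,(92,-145)),('nL',117,510,64,(-99,155)),('nR',716,470,64,(-99,-145))]
A=[];B=[]
for n,u,v,z,f in P:
    w=atz(m,255+u/8-.5,155+v/8-.5,z); A.append(f);B.append(w[:2]); print(n,w.round(1))
A=np.array(A,float);B=np.array(B)
ca,cb=A.mean(0),B.mean(0);H=(A-ca).T@(B-cb);U,_,V=np.linalg.svd(H);R=V.T@U.T
th=np.arctan2(R[1,0],R[0,0]);t=cb-R@ca
print('yaw',th,'o',t);print('res',((R@A.T).T+t-B).round(1))
h=atz(m,255+347/8-.5,155+450/8-.5,64)[:2];print('hole fix',(R.T@(h-t)).round(1))
for n,f in [('knob',(-78,-60)),('part',(4,-70)),('knobopen',(-78,50))]: print(n,(R@np.array(f)+t).round(1))
s=readout.state();print(s['tcp_rot'],s['t'])
```

```text
knob [ 480.5 -163.5  121. ]
part [ 562.8 -171.    62. ]
fL [640.5  51.6  79. ]
fR [ 649.8 -239.8   79. ]
nL [450.2  49.4  64. ]
nR [ 462.4 -244.5   64. ]
yaw 0.03311879630852657 o [ 555.08746744 -100.82519876]
res [[-1.4  0.2]
 [-1.4  0.3]
 [ 1.4  5.5]
 [ 2.1 -2.9]
 [ 0.8  1.4]
 [-1.5 -4.5]]
hole fix [-77.   39.5]
knob [ 479.1 -163.4]
part [ 561.4 -170.7]
knobopen [475.5 -53.4]
[-3.14063541e+00 -7.17385271e-05  2.77480371e+00] 0.1
```

Fixture pose: origin (555,-101), yaw 1.9°. Everything fits to a few mm, and the hole looks to be at about 100 mm of travel. I'll move towards the knob with the finger closing line along fixture y (yaw 3.175).

```bash
cat >> h.py <<'E'
from scipy.spatial.transform import Rotation as Ro
def go(x,y,z,yaw=None):
    s=readout.state();R=Ro.from_euler('xyz',s['tcp_rot'])
    d=R.inv().apply(np.array([x,y,z])-s['eef_pos'])
    print('t %.2f'%s['t'],'at',np.round(s['eef_pos'],1),'yaw %.4f'%s['tcp_rot'][2],'F',np.round(s['ft_force'],1),'open %.3f'%s['opening'],'dp',d.round(1), 'twist', None if yaw is None else round(-np.degrees((yaw-s['tcp_rot'][2]+np.pi)%(2*np.pi)-np.pi),2))
E
python3 -m jog '{"dp":[[-349,-222,0],[-349,-222,0],[-349,-222,0],[-349,-222,0],[-349,-222,0],[-349,-222,0],[-349,-222,0],[-349,-222,0]],"twist":[-7,-14,-22.9,-22.9,-22.9,-22.9,-22.9,-22.9],"claw":[-0.25,-0.25,-0.25,-0.25,-0.25,-0.25,-0.25,-0.25]}'
python3 -c "
from h import *
go(479,-163,200,3.175)"
```

```text
t: 0.77
eef_pos: [421.0, 316.8, 214.6]
tcp_rot: [-3.142, -0.0, -3.109]
ft_force: [0.6, 1.3, 0.7]
opening: 0.625
t 0.77 at [421.  316.8 214.6] yaw -3.1085 F [0.6 1.3 0.7] open 0.625 dp [ -42.1 -481.5   14.6] twist -0.02
```

```bash
python3 -m jog '{"dp":[[-42,-481,14],[-42,-481,14],[-42,-481,14],[-42,-481,14],[-42,-481,14],[-42,-481,14],[-42,-481,14],[-42,-481,14]],"twist":[0,0,0,0,0,0,0,0],"claw":[-0.25,-0.25,-0.25,-0.25,-0.25,-0.25,-0.25,-0.25]}'
python3 -m jog '{"dp":[[-14,-154,0],[-14,-154,0],[-14,-154,0],[-14,-154,0],[-14,-154,0],[-14,-154,0]],"twist":[0,0,0,0,0,0],"claw":[-0.25,-0.25,-0.25,-0.25,-0.25,-0.25]}'
python3 -c "
from h import *
import pickle
go(479,-163,160,3.175)
m,im=snap('wrist','w1.png');pickle.dump(m,open('w1.pkl','wb'))
for X in [(479,-163,121),(561,-171,62),(479,-163,79)]: print(proj(m,X))"
```

```text
t: 1.43
eef_pos: [459.8, -14.2, 204.9]
tcp_rot: [3.141, -0.0, -3.109]
ft_force: [1.9, 0.6, -0.6]
opening: 0.626
t: 1.93
eef_pos: [478.9, -166.8, 204.4]
tcp_rot: [3.141, -0.001, -3.112]
ft_force: [-0.8, 0.1, 0.9]
opening: 0.623
t 1.93 at [ 478.9 -166.8  204.4] yaw -3.1115 F [-0.8  0.1  0.9] open 0.623 dp [-0.2  3.8 44.4] twist -0.19
(np.float64(284.40096152375247), np.float64(210.74769034606507))
(np.float64(272.40804399177983), np.float64(274.88273320531255))
(np.float64(283.7372558385006), np.float64(197.08534495553687))
```

View pics/w1.png

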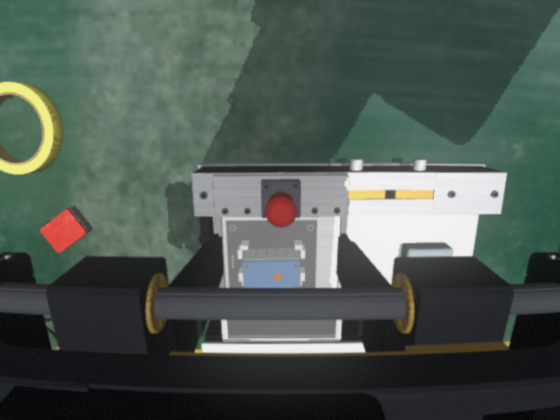

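The wrist view shows the knob centre at (281,210), the block at (281,197) and the index hole at (390,194). The rail is level in the image.

```bash
python3 -c "
from h import *
import pickle
m=pickle.load(open('w1.pkl','rb'))
k=atz(m,281,210,121);b=atz(m,281,197,79);h=atz(m,390,194,64)
print(k,b,h,atz(m,348,182,64),atz(m,434,182,64),'rail ends',atz(m,194,190,64),atz(m,504,190,64),'lid',atz(m,272,271,62))
go(k[0],k[1],125,3.175)"
```

```text
[ 478.4993088  -165.54137663  121.        ] [ 478.99591478 -165.34694413   79.        ] [476.85774044 -66.4133116   64.        ] [ 467.07078604 -105.73021256   64.        ] [464.36592971 -26.78053885  64.        ] rail ends [ 478.56764773 -243.70356322   64.        ] [469.38778068  42.97878539  64.        ] lid [ 556.88530849 -171.49402502   62.        ]
t 1.98 at [ 478.8 -165.7  204.5] yaw -3.1101 F [-0.6  0.2  0.9] open 0.627 dp [ 0.3  0.1 79.5] twist -0.11
```

```bash
python3 -m jog '{"dp":[[0,0,35],[0,0,70],[0,0,95],[0,0,110],[0,0,119],[0,0,119],[0,0,119],[0,0,119]],"twist":[0,0,0,0,0,0,0,0],"claw":[-0.25,-0.25,-0.25,-0.25,-0.25,-0.25,0.2,1]}'
python3 -m jog '{"dp":[[0,0,0],[0,0,0],[0,0,0],[0,0,0],[0,0,0],[0,0,0]],"twist":[0,0,0,0,0,0],"claw":[1,1,1,1,1,1]}'
```

```text
t: 2.65
eef_pos: [479.8, -165.4, 87.0]
tcp_rot: [-3.141, 0.001, -3.108]
ft_force: [-0.0, -0.5, -0.6]
opening: 0.536
t: 3.15
eef_pos: [479.4, -165.8, 86.3]
tcp_rot: [-3.141, 0.001, -3.109]
ft_force: [-1.0, -0.4, 4.4]
opening: 0.239
```

The opening is 22.7 mm, so the grip is on the 22 mm section. Now pull up.

```bash
python3 -m jog '{"dp":[[0,0,-3],[0,0,-6],[0,0,-9],[0,0,-11],[0,0,-11],[0,0,-11]],"twist":[0,0,0,0,0,0],"claw":[1,1,1,1,1,1]}'
```

```text
t: 3.65
eef_pos: [479.2, -165.6, 96.9]
tcp_rot: [3.141, 0.0, -3.109]
ft_force: [2.2, -1.6, -9.9]
opening: 0.235
```

```bash
python3 -m jog '{"dp":[[0,4,0],[0,9,0],[0,15,0],[0,21,0],[0,27,0],[0,33,0],[0,38,0],[0,40,0]],"twist":[0,0,0,0,0,0,0,0],"claw":[1,1,1,1,1,1,1,1]}'
```

```text
t: 4.32
eef_pos: [477.8, -124.7, 97.0]
tcp_rot: [3.141, -0.0, -3.108]
ft_force: [1.3, -1.3, -8.9]
opening: 0.232
```

```bash
python3 -m jog '{"dp":[[0,6,0],[0,13,0],[0,20,0],[0,27,0],[0,34,0],[0,38,0],[0,40,0],[0,40,0]],"twist":[0,0,0,0,0,0,0,0],"claw":[1,1,1,1,1,1,1,1]}'
python3 -m jog '{"dp":[[0,0,2],[0,0,4],[0,0,5],[0,0,5],[0,0,5],[0,0,5],[0,0,5],[0,0,5]],"twist":[0,0,0,0,0,0,0,0],"claw":[1,1,1,0.33,0.33,0.33,0.33,0.33]}'
```

```text
t: 4.98
eef_pos: [476.4, -85.0, 96.9]
tcp_rot: [3.141, -0.0, -3.108]
ft_force: [1.0, 1.6, -10.7]
opening: 0.232
t: 5.65
eef_pos: [476.8, -85.8, 92.1]
tcp_rot: [-3.141, 0.001, -3.109]
ft_force: [-0.0, 0.0, -0.5]
opening: 0.336
```

```bash
python3 -m jog '{"dp":[[0,2,3],[0,4,5],[0,6,5],[0,8,5],[0,10,5],[0,12,5],[0,14,5],[0,16,5]],"twist":[0,0,0,0,0,0,0,0],"claw":[0.33,0.33,0.33,0.33,0.33,0.33,0.33,0.33]}'
python3 -m jog '{"dp":[[0,1.5,0],[0,3,0],[0,4.5,0]],"twist":[0,0,0],"claw":[0.33,0.33,0.33]}'
python3 -m jog '{"dp":[[0,1.5,0],[0,3,0]],"twist":[0,0],"claw":[0.33,0.33]}'
```

```text
t: 6.32
eef_pos: [476.2, -69.8, 86.8]
tcp_rot: [-3.141, 0.0, -3.108]
ft_force: [-0.1, -5.7, -2.2]
opening: 0.337
t: 6.57
eef_pos: [475.9, -65.3, 86.8]
tcp_rot: [-3.141, -0.0, -3.109]
ft_force: [-0.2, -4.3, -2.2]
opening: 0.337
t: 6.73
eef_pos: [475.8, -62.0, 86.8]
tcp_rot: [3.141, -0.0, -3.109]
ft_force: [-0.3, -0.5, -1.0]
opening: 0.332
```

```bash
python3 -m jog '{"dp":[[0,1.5,0],[0,2,0],[0,2,0]],"twist":[0,0,0],"claw":[0.33,0.33,0.33]}'
python3 -m jog '{"dp":[[0,1.5,0],[0,2,0],[0,2,0]],"twist":[0,0,0],"claw":[0.33,0.33,0.33]}'
```

```text
t: 6.98
eef_pos: [475.7, -60.1, 86.9]
tcp_rot: [-3.142, -0.0, -3.108]
ft_force: [-0.8, -4.1, -2.5]
opening: 0.338
t: 7.23
eef_pos: [475.8, -59.0, 87.0]
tcp_rot: [-3.14, 0.0, -3.108]
ft_force: [-1.6, -13.2, -3.2]
opening: 0.336
```

A 13 N reaction at about 100 mm of travel matches the hole seen in the images. Next: open, lift off, and move over the housing with a quarter turn.

```bash
python3 -m jog '{"dp":[[0,-4,0],[0,-4,0],[0,-4,0],[0,-4,-30],[0,-4,-65],[0,-4,-100],[-30,-30,-113],[-60,-60,-113]],"twist":[0,0,0,0,0,0,7,14],"claw":[-0.1,-0.1,-0.1,-0.1,-0.1,-0.1,-0.1,-0.1]}'
python3 -c "
from h import *
go(561,-172,200,1.604)"
```

```text
t: 7.9
eef_pos: [538.5, -115.1, 204.7]
tcp_rot: [-3.141, 0.007, 2.927]
ft_force: [0.5, 1.2, 0.6]
opening: 0.549
t 7.90 at [ 538.5 -115.1  204.7] yaw 2.9272 F [0.5 1.2 0.6] open 0.549 dp [-34.1 -50.8   4.9] twist 75.81
```

```bash
python3 -m jog '{"dp":[[-17,-25,2],[-34,-51,5],[-34,-51,5],[-34,-51,5],[-34,-51,5],[-34,-51,5],[-34,-51,5],[-34,-51,5]],"twist":[7,14,21,28,35,42,49,56],"claw":[-0.1,-0.1,-0.1,-0.1,-0.1,-0.1,-0.1,-0.1]}'
python3 -m jog '{"dp":[[0,0,0],[0,0,0],[0,0,0],[0,0,0]],"twist":[7,14,19.5,19.5],"claw":[-0.1,-0.1,-0.1,-0.1]}'
python3 -c "
from h import *
import pickle
go(561,-172,200,1.604)
m,im=snap('wrist','w2.png');pickle.dump(m,open('w2.pkl','wb'))
for X in [(561,-172,62),(475.5,-65.5,121),(475.5,-65.5,127)]: print(proj(m,X))"
```

```text
t: 8.57
eef_pos: [559.5, -172.2, 194.9]
tcp_rot: [3.142, -0.001, 1.947]
ft_force: [-0.0, -0.3, 0.0]
opening: 0.551
t: 8.9
eef_pos: [559.5, -172.1, 194.9]
tcp_rot: [-3.142, -0.0, 1.608]
ft_force: [-0.4, 0.3, -0.3]
opening: 0.552
t 8.90 at [ 559.5 -172.1  194.9] yaw 1.6083 F [-0.4  0.3 -0.3] open 0.552 dp [ 0.1  1.5 -5.1] twist 0.25
(np.float64(281.0929798336023), np.float64(194.8389184579326))
(np.float64(157.33278482656192), np.float64(53.79500400088099))
(np.float64(154.22411267796053), np.float64(52.44165420363737))
```

View pics/w2.png

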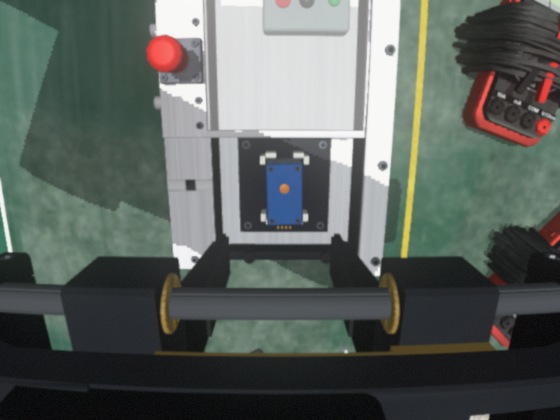

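The guard has moved clear and the knob is at (165,54), not raised relative to the prediction. The old index hole shows at (190,185). The lid spans (266–302, 163–226), so its centre is at about (284,194.5).

```bash
python3 -c "
from h import *
import pickle
m=pickle.load(open('w2.pkl','rb'))
k=atz(m,284,194.5,62);print(k,atz(m,266,194,62),atz(m,302,194,62),atz(m,284,164,62),atz(m,284,225,62),atz(m,165,54,121))
go(k[0],k[1],36,1.604)"
```

```text
[ 563.53662383 -171.59711876   62.        ] [ 547.74158594 -171.74586016   62.        ] [ 579.2987208  -170.54238118   62.        ] [ 562.43283231 -144.67861665   62.        ] [ 564.69703259 -199.75748009   62.        ] [480.63357051 -65.58155255 121.        ]
t 8.95 at [ 559.5 -172.2  194.9] yaw 1.6143 F [ 0.3 -0.   0.4] open 0.548 dp [  0.4   4.  158.9] twist 0.59
```

```bash
python3 -m jog '{"dp":[[0,3,38],[0,3,76],[0,3,110],[0,3,135],[0,3,150],[0,3,159],[0,3,159],[0,3,159]],"twist":[0.5,0.5,0.5,0.5,0.5,0.5,0.5,0.5],"claw":[-0.1,-0.1,-0.1,-0.1,-0.1,-0.1,-0.1,-0.1]}'
python3 -m jog '{"dp":[[0,0,0],[0,0,0],[0,0,0],[0,0,0],[0,0,0],[0,0,0]],"twist":[0,0,0,0,0,0],"claw":[0.3,1,1,1,1,1]}'
```

```text
t: 9.62
eef_pos: [562.8, -172.5, 36.3]
tcp_rot: [3.141, -0.0, 1.605]
ft_force: [0.0, -0.3, 0.4]
opening: 0.549
t: 10.12
eef_pos: [562.9, -172.6, 36.8]
tcp_rot: [3.14, 0.0, 1.604]
ft_force: [-1.1, 0.3, 6.4]
opening: 0.336
```

Opening is 31.9 mm, so it's gripped across the 32 mm. Lift straight up.

```bash
python3 -m jog '{"dp":[[0,0,-6],[0,0,-15],[0,0,-28],[0,0,-48],[0,0,-75],[0,0,-105],[0,0,-130],[0,0,-140]],"twist":[0,0,0,0,0,0,0,0],"claw":[1,1,1,1,1,1,1,1]}'
python3 -c "
from h import *
go(491,287,177,1.604)
import pickle
m=pickle.load(open('m.pkl','rb'))['top']
im=cv2.imread('pics/top0.png')
snap('top','t2.png');b=cv2.imread('pics/t2.png')
cv2.imwrite('pics/c2.png',cv2.resize(b[150:265,110:360],None,fx=3.2,fy=3.2,interpolation=cv2.INTER_CUBIC))"
```

```text
t: 10.78
eef_pos: [563.4, -172.8, 180.0]
tcp_rot: [3.137, 0.002, 1.604]
ft_force: [0.7, -0.0, -1.8]
opening: 0.338
t 10.78 at [ 563.4 -172.8  180. ] yaw 1.6038 F [ 0.7 -0.  -1.8] open 0.338 dp [461.9 -57.2   1.8] twist -0.01
```

View pics/c2.png

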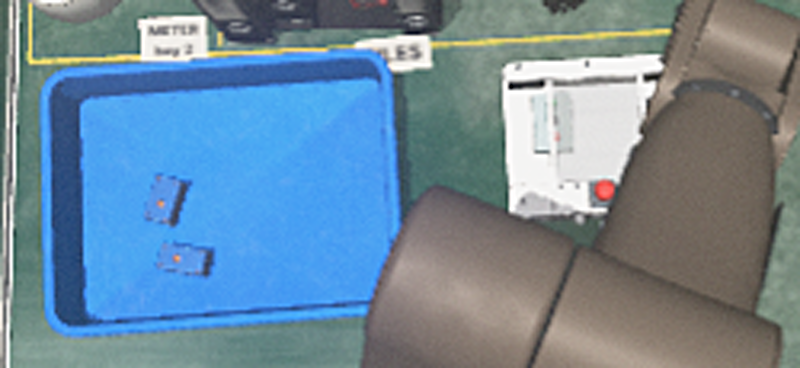

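The tote is unchanged and its near-fixture half is empty; the finished housings are at crop (165,200) and (188,260). The guard has clearly moved left. Carry across.

```bash
python3 -m jog '{"dp":[[20,-2,0],[55,-7,0],[95,-12,0],[135,-17,0],[175,-22,0],[215,-27,0],[255,-32,0],[295,-36,0]],"twist":[0,0,0,0,0,0,0,0],"claw":[1,1,1,1,1,1,1,1]}'
python3 -m jog '{"dp":[[38,-5,0],[76,-10,0],[110,-14,0],[140,-18,0],[160,-20,0],[167,-21,0],[167,-21,0],[167,-21,0]],"twist":[0,0,0,0,0,0,0,0],"claw":[1,1,1,1,1,1,1,1]}'
python3 -c "
from h import *
go(491,287,16,1.604)
m,im=snap('wrist','w3.png')"
```

```text
t: 11.5
eef_pos: [515.5, 122.9, 174.9]
tcp_rot: [-3.14, 0.0, 1.604]
ft_force: [1.2, -0.6, -2.1]
opening: 0.336
t: 12.17
eef_pos: [490.1, 286.8, 175.2]
tcp_rot: [-3.14, 0.001, 1.604]
ft_force: [-0.6, -0.2, -1.5]
opening: 0.335
t 12.17 at [490.1 286.8 175.2] yaw 1.6042 F [-0.6 -0.2 -1.5] open 0.335 dp [  0.2   1.1 159.2] twist 0.01
```

View pics/w3.png

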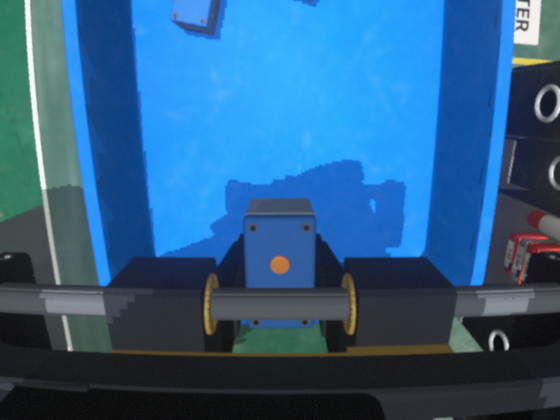

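The housing is held squarely over the empty half. The tote walls are at columns of about 90 and 490, and a finished housing is at (193,12), well away. Lower it.

```bash
python3 -m jog '{"dp":[[10,0,30],[15,0,65],[15,0,100],[15,0,125],[15,0,140],[15,0,148],[15,0,153],[15,0,153]],"twist":[0,0,0,0,0,0,0,0],"claw":[1,1,1,1,1,1,1,1]}'
python3 -m jog '{"dp":[[0,0,2],[0,0,4],[0,0,6],[0,0,6]],"twist":[0,0,0,0],"claw":[1,1,1,1]}'
```

```text
t: 12.88
eef_pos: [490.2, 301.7, 22.7]
tcp_rot: [-3.141, 0.0, 1.603]
ft_force: [0.0, -0.7, -1.4]
opening: 0.335
t: 13.22
eef_pos: [490.0, 302.5, 17.3]
tcp_rot: [3.141, -0.0, 1.604]
ft_force: [0.6, -0.4, -0.6]
opening: 0.334
```

```bash
python3 -m jog '{"dp":[[0,0,1],[0,0,2],[0,0,2]],"twist":[0,0,0],"claw":[1,1,1]}'
python3 -m jog '{"dp":[[0,0,0.7],[0,0,1.4],[0,0,1.4]],"twist":[0,0,0],"claw":[1,1,1]}'
```

```text
t: 13.47
eef_pos: [489.9, 302.5, 15.0]
tcp_rot: [3.142, -0.0, 1.604]
ft_force: [-0.3, 0.4, -1.3]
opening: 0.333
t: 13.72
eef_pos: [489.9, 302.5, 13.6]
tcp_rot: [3.141, -0.0, 1.604]
ft_force: [-0.9, -0.4, -1.6]
opening: 0.335
```

```bash
python3 -m jog '{"dp":[[0,0,0.5],[0,0,1],[0,0,1]],"twist":[0,0,0],"claw":[1,1,1]}'
python3 -m jog '{"dp":[[0,0,0.5],[0,0,1],[0,0,1]],"twist":[0,0,0],"claw":[1,1,1]}'
```

```text
t: 13.97
eef_pos: [489.9, 302.5, 13.6]
tcp_rot: [3.141, -0.0, 1.604]
ft_force: [-3.8, -2.0, 12.1]
opening: 0.336
t: 14.22
eef_pos: [490.0, 302.5, 13.5]
tcp_rot: [3.141, -0.0, 1.604]
ft_force: [-6.8, -2.6, 25.1]
opening: 0.333
```

Contact. Relieve the load, open gently, and retreat.

```bash
python3 -m jog '{"dp":[[0,0,-1.5],[0,0,-1.5],[0,0,-1.5],[0,0,-1.5],[0,0,-1.5],[0,0,-1.5],[0,0,-1.5],[0,0,-1.5]],"twist":[0,0,0,0,0,0,0,0],"claw":[1,1,0.25,0.15,0,-0.1,-0.1,-0.1]}'
python3 -m jog '{"dp":[[0,0,-15],[0,0,-40],[0,0,-75],[0,0,-110],[0,0,-150],[0,0,-190],[0,0,-200],[0,0,-200]],"twist":[0,0,0,0,0,0,0,0],"claw":[-0.1,-0.1,-0.1,-0.1,-0.1,-0.1,-0.1,-0.1]}'
python3 -c "
from h import *
snap('wrist','w4.png')
m,im=snap('side','s4.png')
a=cv2.imread('pics/w4.png');b=cv2.imread('pics/s4.png')
c=cv2.resize(b[170:400,160:360],None,fx=2,fy=2)
w=cv2.resize(a,(400,300));o=np.zeros((460,800,3),np.uint8);o[:300,:400]=w;o[:,400:]=c
cv2.imwrite('pics/f.png',o)
go(490,302,213,1.604)"
```

```text
t: 14.88
eef_pos: [489.9, 302.4, 12.9]
tcp_rot: [-3.141, 0.0, 1.604]
ft_force: [0.0, -0.8, 1.0]
opening: 0.547
t: 15.55
eef_pos: [490.9, 302.9, 216.5]
tcp_rot: [3.136, -0.002, 1.604]
ft_force: [0.7, 0.5, -0.3]
opening: 0.547
t 15.65 at [489.6 302.2 212.5] yaw 1.6037 F [-0.3 -0.1 -0.4] open 0.551 dp [-0.2  0.4 -0.5] twist -0.02
```

View pics/f.png

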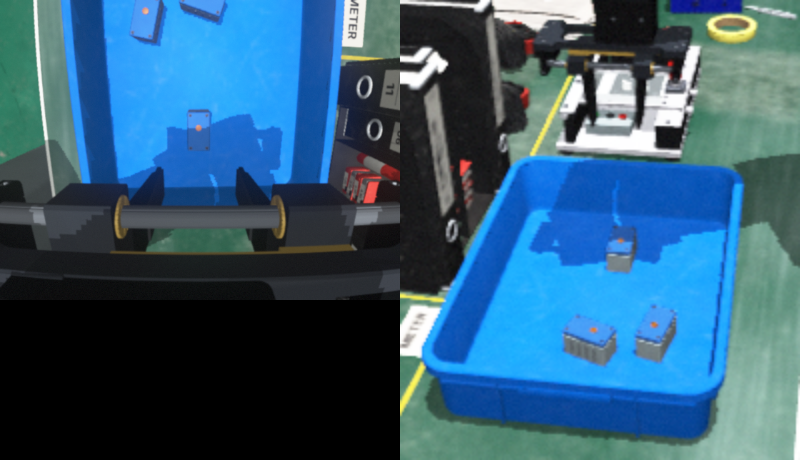

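The housing stands upright in the empty half and the others haven't moved. The gripper hides the knob in the side view, so I'll move it aside and check the lock.

```bash
python3 -m jog '{"dp":[[25,-22,0],[54,-48,0],[83,-74,0],[112,-99,0],[141,-125,0],[170,-150,0],[199,-176,0],[228,-202,0]],"twist":[0,0,0,0,0,0,0,0],"claw":[-0.1,-0.1,-0.1,-0.1,-0.1,-0.1,-0.1,-0.1]}'
python3 -m jog '{"dp":[[25,-22,0],[50,-44,0],[62,-55,0],[62,-55,0],[62,-55,0],[62,-55,0]],"twist":[0,0,0,0,0,0],"claw":[-0.1,-0.1,-0.1,-0.1,-0.1,-0.1]}'
python3 -c "
from h import *
m,im=snap('side','s5.png')
b=cv2.imread('pics/s5.png')
u0,v0=245,180
for n,X in [('top down',(475.5,-66,121)),('top +6',(475.5,-66,127)),('flange bottom',(475.5,-66,110)),('block',(475.5,-66,79))]:
    p=proj(m,X);print(n,np.round(p,1),((np.array(p)-[u0,v0])*10).round())
cv2.imwrite('pics/f2.png',cv2.resize(b[v0:v0+60,u0:u0+80],None,fx=10,fy=10,interpolation=cv2.INTER_CUBIC))
go(224,583,213)"
```

```text
t: 16.32
eef_pos: [278.6, 524.2, 210.8]
tcp_rot: [-3.14, 0.003, 1.604]
ft_force: [1.3, 0.1, 0.2]
opening: 0.552
t: 16.82
eef_pos: [223.9, 582.9, 211.6]
tcp_rot: [-3.141, 0.002, 1.603]
ft_force: [-0.3, -0.1, -0.3]
opening: 0.554
top down [297.4 199.9] [524. 199.]
top +6 [297.4 198.2] [524. 182.]
flange bottom [297.4 202.9] [524. 229.]
block [297.5 211.4] [525. 314.]
t 16.87 at [224.2 582.9 212.1] yaw 1.6028 F [-0.2  0.9  0. ] open 0.548 dp [ 0.1 -0.2 -0.9] twist None
```

View pics/f2.png

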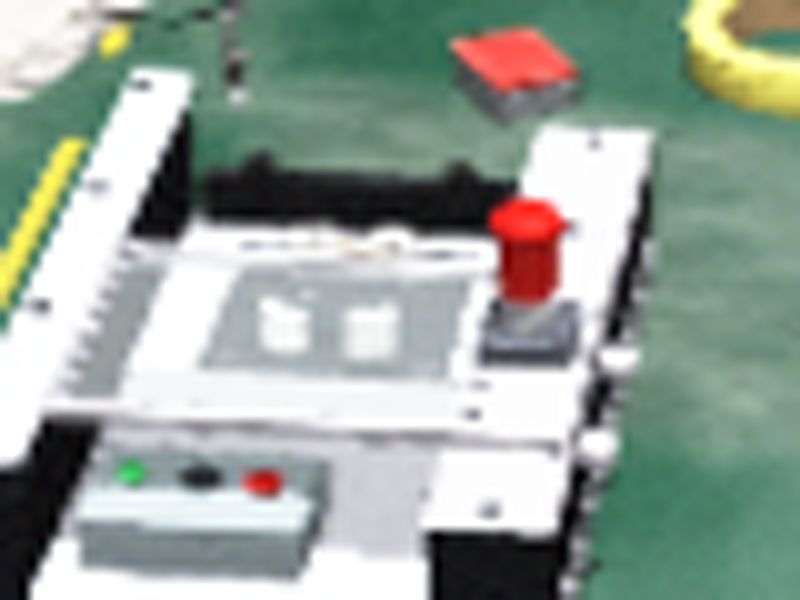

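The enlarged side view shows the knob top at (525,215) and the block top at (530,318). That is 101 px apart, against 115 px expected with the pin down and 132 px at 6 mm lift, so the pin is down. Knob position matches about 100 mm of travel. Handing in.

```bash
python3 -c "
from h import *
job_done()"
```

```text
the job is handed in; nothing more can be done
```

I freed the guard, locked it open at about 100 mm of travel, and set the tested housing down in the empty half of the blue tote. I handed the job in at about 17 s; no verdict is reported.

- **Guard:** I pulled the knob 11 mm against about 10 N of spring and slid the guard about 80 mm with it raised. I then let go and pushed on slowly with one finger until it stopped against 13 N. The hole looked to be at about 99 mm in the images.
- **Lock check:** In the last side view the knob top stands 101 px above its block in the enlarged crop. I expected 115 px with the pin down and 132 px if it were riding 6 mm up. So the pin reads as down, though the match to the model is only fair. The knob's position along the rail agreed with the open hole; one wrist-view reading of it across the rail was about 5 mm off.
- **Housing:** I gripped it at 32 mm opening, lifted it straight up, and lowered it until the floor pushed back. I stepped down a little too far, so the contact force reached about 25 N before I eased off and opened.
- **Final state:** The pictures show the housing upright and the two finished ones and the tote unmoved. The tape and gauge look in place. The gripper is clear of everything.

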